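# Put the three mixed-up gifts on the right display bases

## Robot

A 7-joint arm with a two-finger parallel gripper is mounted at the origin on the work surface; the furniture and walls round the work are solid. World frame = base frame: x ahead of the robot, y to its left, z up, the work surface at z = 0. Lengths are in m, angles in rad, forces in N, time in s.
With the tool pointing down it reaches from about 0.425 to 0.875 m from the base axis. Payload 8.4 kg.
Tool frame: the origin (TCP) lies on the centre line of the jaws, within the pads' length; the fingertips stand 22 mm ahead of it and the grasp point (between the pads) lies 3 mm ahead of it (manip.tip_reach is the z of the fingertips in the tool frame, in m); z points along the fingers, y is the line along which they close (so a half turn about z gives the same grasp; the last joint's range is limited). The gripper opens to 85 mm and grips with 20 to 120 N. Pads are 22 mm wide; open, the fingers measure 114 mm over their backs; the gripper's body (76 mm by 85 mm) begins 54 mm behind the grasp point. The pads swing forward as they close: fully open they stand 13 mm farther back than shut.
Start: joints at [-1.399, 0.333, 0.04, 1.465, -0.013, 1.343, -0.059], TCP at [0.174, 0.626, 0.231] pointing down, gripper open.
Joint ranges: [-2.58, 2.58], [-0.38, 2.09], [-1.3, 1.39], [0.25, 2.4], [-1.5, 4.64], [0.08, 2.09], [-2.65, 2.65]. Speed limits (rad/s): [2.22, 2.22, 2.79, 2.79, 3.14, 3.14, 3.14].

## Interface

Orientations are given as a 3x3 rotation matrix whose columns are the frame's x, y, z axes.
In Python, from rig import manip gives the robot as it stands. The module is installed in compiled form; this text tells all that it offers.
- The arm moves only by the tool move_arm, never from a script. Its arguments are lists of equal length, an entry for each row: "translation": the shift along the tool's x, y, z in units of 50 mm (1.0 is 50 mm), a list of three; "angular": the turn, a rotation vector about the tool's x, y, z in degrees, a list of three. A call has 1 to 5 rows; each row shifts and turns the commanded pose from where the row before left it, along the tool's axes as they then stand; what a row does not reach is not made up. A row lasts 1/8 s, in which the tool goes at most 62.5 mm and 10.7 degrees, less where a joint would pass 70% of its speed; a pose out of reach is approached as far as the arm can. A call is refused whole if a number of a shift passes 1 or a number of a turn 10.7, either way. A call with a gripper value outside its range is refused whole. "gripper" is the finger opening in mm, from 0 to 85.4, set as the call begins (left out, the last holds). The fingers move at their own pace and stop on an object; "grip_force" is the grip in N (left out, the last holds). Time passes only in rows, so rows that do not move let the fingers close. It gives the time, the measured TCP pose, the force, the opening and the grip force at its end, in the units of the state.
- manip.get_obs(): the state, without advancing time (a new reading comes with each control period).
- manip.get_image(name): name is "side" or "top"; returns the picture (400x640x3 uint8, red, green, blue); there is no depth.
- manip.calibration(name): a dict with "fx", "fy", "cx", "cy" (pixels), "rvec" (rotation vector, rad) and "tvec" (3), from world to camera coordinates, as OpenCV has them. Camera axes: x right, y down, z forward; pixel columns grow to the right and rows downward; lengths in m; the calibration is good to about 2 mm. A picture is of the moment at which its call begins. calibration takes no time and is no camera call.
- manip.finish_job(): hands the job in; it is judged then, once.
Trained networks look in the newest picture that a camera, given by its name, has taken for a name from the list of things; names that differ only in an ending like _2 or _b are one class to them, and where a whole thing is asked for, a point or a joint stands for the part that bears it (a point fixed in the world has none). Each returns a list of dicts, best first, with "confidence" (0 to 1); they miss things now and then, are a little off and sometimes report something else, mostly with a low value. They report only what shows in the picture. A call takes as long as a camera call. They do not tell look-alikes from the thing itself.
- manip.recognise(camera, target): "centre" ([x, y, z] in m, in world coordinates, good to about 4 mm: the middle of the surface that is visible of it).
- manip.mark_of(camera, target): "centre" ([x, y, z] in m, in world coordinates, good to about 4 mm: a listed point, or the origin of a listed thing).
The state is a dict: "time_s": time; "qpos": joint angles; "qd": joint speeds; "tau": joint torques, N m; "eef_pos": TCP position; "ee_rot": TCP orientation; "ft_force": force on the tool from outside, world axes, zero at the start; "wrist_torque": the same for the moment, N m; "gripper_width": finger opening in m; "gripper_force": force on a finger pad.
Only numpy, scipy, OpenCV 4.12 (cv2) and the standard library are available. Lean on these libraries where they do the work, as an engineer would, in place of code of your own. Each camera call takes 0.05 s, during which the arm holds its last target. There are 200 camera calls.

## Task

The three gifts on the gift table stand on each other's display bases. Swap them round, using a free spot on the worktop, so that each stands upright in the middle of the base that has the shape of its foot: the pepper mill on the round base, the square floral carton on the square one and the green carton on the oblong one, the two cartons turned so that their sides run along the edges of their bases (long side along long side). Set things down rather than drop them, knock nothing over, and leave the candle, the vase and the honey jar where they are.

Things in the scene. Friction and masses are not known exactly. Their poses are not given: they have to be found in the camera images.
- mill_centre (a point): Pepper mill, round: diameter 44 mm, 90 mm tall, clear body with a grey domed top (34 mm across above 70 mm height). The point is its centre, half-way up (45 mm above its foot); z is up its axis. About 0.1 kg.
- floral_carton_centre (a point): Upright gift carton with a square foot, floral print, 47 x 47 mm (the body below the lid 45 mm), 116 mm tall. The point is its centre, half-way up (57.5 mm above its foot); z up, x and y square to its sides. It stands 58 mm above this point, so a gripper with short fingers must take it in its upper part. About 0.06 kg.
- green_carton_centre (a point): Upright gift carton with an oblong foot, plain sage green, 37 mm along its x, 57 mm along its y, 91 mm tall. The point is its centre, half-way up (45 mm above its foot); z up. It stands 46 mm above this point, so a gripper with short fingers had better take it in its upper part. About 0.05 kg.
- round_top (a point): Round display base of light wood with a cork top, diameter 88 mm, fixed to the worktop, 15 mm high. The point is the centre of its upper face (z = 0.015).
- square_top (a point): Square display base of light wood with a cork top, 78 x 78 mm, fixed to the worktop, 15 mm high. The point is the centre of its upper face (z = 0.015); x and y square to its edges.
- oblong_top (a point): Oblong display base of light wood with a cork top, 64 mm along its x, 104 mm along its y, fixed to the worktop, 15 mm high. The point is the centre of its upper face (z = 0.015).
- candle_centre (a point): Loose bystander: pink candle in a clear glass, diameter 76 mm, 90 mm tall, standing on the worktop; the point is its centre, half-way up.
- vase_centre (a point): Loose bystander: yellow vase, diameter 72 mm, 125 mm tall, standing on the worktop; the point is its centre, half-way up.
- honey_centre (a point): Loose bystander: glass honey jar with a grey lid, about 72 mm across, 102 mm tall, standing on the worktop; the point is its centre, half-way up.
There are look-alikes about, which are no part of the job. Leave any black or blue look-alike of the part that bears mill_centre alone.

How it is judged:
By the outcome, as a careful person would: the job done as asked, in the order asked, and still so for the second after the job is handed in, with the robot touching nothing.
It also fails if it takes over 120 s, if anything falls off the work surface, if the arm or the gripper's body presses on something with over 40 N, if the wrist force passes 120 N, or if a joint passes its speed limit or range.

## Working session

There is one attempt and no reset: what is moved stays moved. The work goes in short steps, Python scripts to look and compute and a tool call to move; the robot and the scene stay as the last step left them, time stands still between calls to the robot, and variables do not carry over. Pictures are saved under pics/ and viewed, at most 14 in all, crops included, and the job is handed in when it is done.

Besides the shell and the picture viewer there is one more tool, called after "Call:" as name(argument=value, ...), one argument or row to a line, values as JSON. move_arm: Moves the arm, as the interface text tells. Its arguments: {"type":"object","properties":{"translation":{"type":"array"},"angular":{"type":"array"},"gripper":{"type":"number"},"grip_force":{"type":"number"}},"required":["translation","angular"]}

```bash
mkdir -p pics
python3 - <<'E'
from rig import manip
import cv2,numpy as np
for c in("top","side"):
    cv2.imwrite(f"pics/{c}0.png",manip.get_image(c)[:,:,::-1])
    for n in["mill_centre","floral_carton_centre","green_carton_centre","round_top","square_top","oblong_top","candle_centre","vase_centre","honey_centre"]:
        print(c,n,[(np.round(d["centre"],3).tolist(),round(d["confidence"],2)) for d in manip.mark_of(c,n)][:4])
o=manip.get_obs();print(o)
for c in("top","side"):print(manip.calibration(c))
E
```

```text
top mill_centre [([0.403, 0.018, 0.045], 0.59), ([0.789, 0.15, 0.05], 0.59), ([0.53, -0.015, 0.063], 0.54), ([0.546, 0.112, 0.046], 0.54)]
top floral_carton_centre [([0.523, -0.216, 0.073], 0.91), ([0.524, -0.02, 0.012], 0.72)]
top green_carton_centre [([0.538, 0.223, 0.06], 0.64)]
top round_top [([0.543, 0.222, 0.013], 0.8)]
top square_top [([0.527, -0.016, 0.011], 0.91)]
top oblong_top [([0.521, -0.217, 0.016], 0.91)]
top candle_centre [([0.746, -0.144, 0.044], 0.94)]
top vase_centre [([0.758, -0.023, 0.069], 0.75)]
top honey_centre [([0.788, 0.152, 0.049], 0.81)]
side mill_centre [([0.542, 0.115, 0.041], 0.9), ([0.403, 0.013, 0.039], 0.85), ([0.658, 0.006, 0.044], 0.83), ([0.531, -0.016, 0.061], 0.57)]
side floral_carton_centre [([0.527, -0.218, 0.074], 0.87)]
side green_carton_centre [([0.539, 0.223, 0.06], 0.71)]
side round_top [([0.546, 0.222, 0.015], 0.61), ([0.766, -0.02, 0.065], 0.52)]
side square_top [([0.529, -0.013, 0.015], 0.75)]
side oblong_top [([0.525, -0.218, 0.018], 0.68)]
side candle_centre [([0.746, -0.142, 0.046], 0.55)]
side vase_centre [([0.762, -0.018, 0.063],
[... 598 characters left out ...]
3572260e-01, -2.74637854e-05],
       [ 1.91475928e-05, -3.38166368e-05, -9.99999999e-01]]), 'ft_force': array([-0.49536776, -0.09885712, -0.04457441]), 'wrist_torque': array([0.06368782, 0.02623316, 0.03012936]), 'gripper_force': 0.0, 'gripper_width': 0.08572399472145711}
{'fx': 486.6390214125568, 'fy': 486.6390214125568, 'cx': 320.9251886978399, 'cy': 202.28267110727992, 'rvec': array([ 2.16086838, -2.1507599 ,  0.15472002]), 'tvec': array([-0.01256769,  0.60770189,  1.2015322 ])}
{'fx': 457.731980343749, 'fy': 457.731980343749, 'cx': 324.53739718369116, 'cy': 198.55019057589385, 'rvec': array([ 2.12553324, -0.2574281 ,  0.17361159]), 'tvec': array([-0.59570968,  0.125168  ,  1.00697824])}
```

View pics/top0.png

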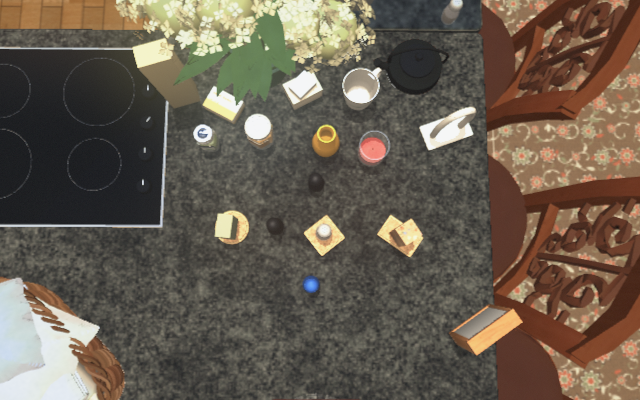

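View pics/side0.png

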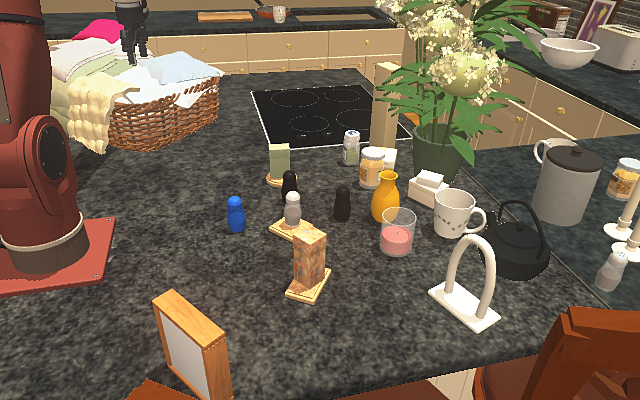

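```bash
cat > h.py <<'E'
from rig import manip
import cv2,numpy as np
def proj(c,P):
    k=manip.calibration(c);K=np.array([[k["fx"],0,k["cx"]],[0,k["fy"],k["cy"]],[0,0,1]])
    return cv2.projectPoints(np.array(P,float).reshape(-1,3),k["rvec"],k["tvec"],K,None)[0].reshape(-1,2)
def rect(x,y,z,a,b,deg):
    t=np.radians(deg);R=np.array([[np.cos(t),-np.sin(t)],[np.sin(t),np.cos(t)]])
    q=np.array([[-a,-b],[a,-b],[a,b],[-a,b]])/2@R.T+[x,y]
    return np.c_[q,np.full(4,z)]
def circ(x,y,z,d):
    t=np.linspace(0,2*np.pi,40);return np.c_[x+d/2*np.cos(t),y+d/2*np.sin(t),np.full(40,z)]
def crop(c,im,p,r,s,polys=()):
    u,v=np.round(p).astype(int);o=cv2.resize(im[v-r:v+r,u-r:u+r],None,fx=s,fy=s,interpolation=cv2.INTER_CUBIC)[:,:,::-1].copy()
    for P,col in polys:
        q=((proj(c,P)-[u-r,v-r]+.5)*s-.5)
        cv2.polylines(o,[np.round(q*8).astype(np.int32)],True,col,1,cv2.LINE_AA,3)
    return o
E
python3 - <<'E'
from h import *
rows=[]
for c,r,s in(("top",26,5),("side",44,3)):
    im=manip.get_image(c)
    rows.append(np.hstack([cv2.resize(crop(c,im,proj(c,[p])[0],r,s),(264,264)) for p in[(.542,.222,.04),(.528,-.015,.04),(.523,-.217,.05)]]))
cv2.imwrite("pics/m.png",np.vstack(rows))
E
```

```text
(no output)
```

View pics/m.png

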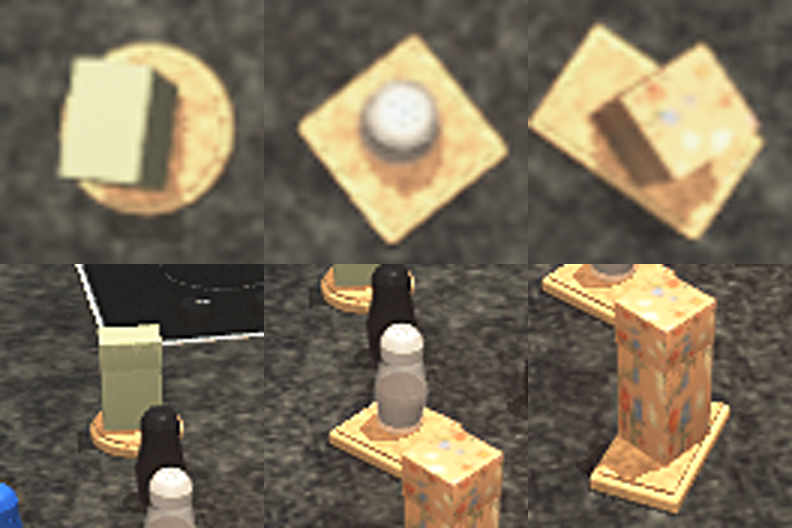

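```bash
cat >> h.py <<'E'
def back(c,uv,z):
    k=manip.calibration(c);R=cv2.Rodrigues(k["rvec"])[0];C=-R.T@k["tvec"]
    d=np.c_[(np.array(uv)-[k["cx"],k["cy"]])/[k["fx"],k["fy"]],np.ones(len(uv))]@R
    return C+d*((z-C[2])/d[:,2])[:,None]
E
python3 - <<'E'
from h import *
ps=[(.542,.222,.04),(.528,-.015,.04),(.523,-.217,.05)]
D={"square":(1,.015,[(414,35),(507,150),(391,243),(298,127)]),
"oblong":(2,.015,[(598,22),(527,122),(695,240),(765,140)]),
"green":(0,.106,[(75,57),(155,65),(142,185),(60,177)]),
"floral":(2,.130,[(703,43),(760,128),(667,183),(615,97)]),
"roundbbox":(0,.015,[(148,42),(236,128),(148,215),(60,128)]),
"milltop":(1,.08,[(400,80),(440,122),(400,165),(360,122)])}
for n,(i,z,q) in D.items():
    u0=np.round(proj("top",[ps[i]])[0]).astype(int)-26
    uv=(np.array(q)-[264*i,0]+.5)*52/264-.5+u0
    X=back("top",uv,z)[:,:2]
    e=np.diff(np.r_[X,X[:1]],axis=0)
    print(n,np.round(X.mean(0),4),np.round(np.linalg.norm(e,axis=1)*1e3,1),np.round(np.degrees(np.arctan2(e[:,1],e[:,0]))%180,1))
E
```

```text
square [ 0.5263 -0.0179] [75.4 75.5 75.4 75.6] [ 39.  128.8  39.1 128.8]
oblong [ 0.5261 -0.2145] [ 63.4 103.3  62.7 103.5] [144.3  54.9 144.1  54.5]
green [0.5418 0.2234] [38.1 57.  38.8 57.1] [ 84.6 175.5  84.7 174.8]
floral [ 0.5267 -0.2136] [47.  50.6 46.1 48.6] [ 33.  120.4  30.5 121.5]
roundbbox [0.546  0.2203] [63.6 62.2 63.6 62.1] [ 46.4 135.6  46.3 135.6]
milltop [ 0.5298 -0.0157] [28.  28.4 28.3 28.1] [ 43.7 137.3  43.2 136.7]
```

Run:
```python
from h import *
R,G,B=(0,0,255),(0,255,0),(255,0,0)
M=[((.542,.222,.04),[(circ(.546,.2205,.015,.088),R),(rect(.542,.223,.106,.037,.057,84.8),B),(rect(.542,.223,.015,.037,.057,84.8),G)]),
((.528,-.015,.04),[(rect(.526,-.0175,.015,.078,.078,39),R),(circ(.530,-.016,.015,.044),G),(circ(.530,-.016,.085,.034),B)]),
((.523,-.217,.05),[(rect(.526,-.2148,.015,.064,.104,-35.4),R),(rect(.5267,-.214,.131,.047,.047,31.7),B),(rect(.5267,-.214,.015,.045,.045,31.7),G)])]
rows=[]
for c,r,s in(("top",26,5),("side",44,3)):
    im=manip.get_image(c)
    rows.append(np.hstack([cv2.resize(crop(c,im,proj(c,[p])[0],r,s,P),(264,264)) for p,P in M]))
cv2.imwrite("pics/m2.png",np.vstack(rows))
```

```text
(no output)
```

View pics/m2.png

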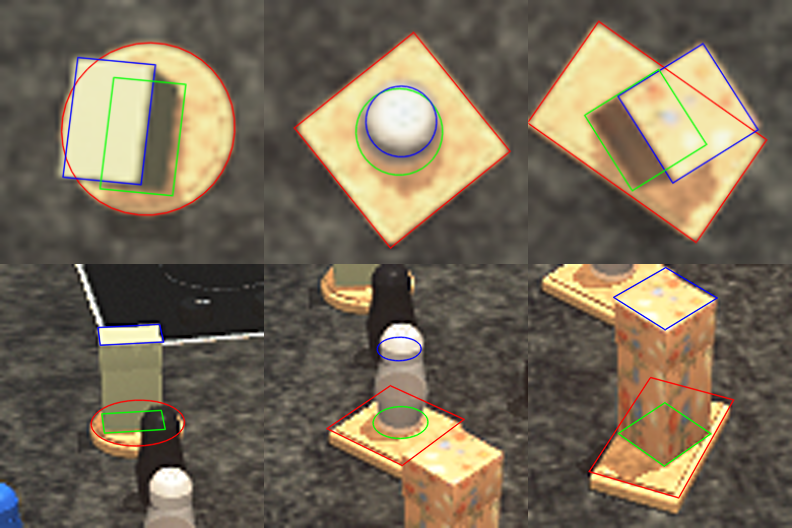

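```bash
cat > plan.py <<'E'
import sys
from h import *
# plan.py step_mm  x,y,z,yaw(deg of tool y) ... : moves from measured pose; all rows translate then turn
step=float(sys.argv[1]);o=manip.get_obs();p=o["eef_pos"];R=o["ee_rot"]
print("t",round(o["time_s"],2),"pos",np.round(p,4),"yaw",round(np.degrees(np.arctan2(R[1,1],R[0,1])),2),"tilt",np.round(R[2,:2],4),"w",round(o["gripper_width"],4),"F",np.round(o["ft_force"],1))
for a in sys.argv[2:]:
    x,y,z,w=map(float,a.split(","))
    d=R.T@(np.array([x,y,z])-p)*1e3; n=max(1,int(np.ceil(np.linalg.norm(d)/step)))
    t=np.radians(w);Rt=np.array([[-np.sin(t)*-1*-1,np.cos(t),0],[np.cos(t),np.sin(t),0],[0,0,-1]])
    Rt[:,0]=np.cross(Rt[:,1],Rt[:,2])
    v=np.degrees(cv2.Rodrigues(R.T@Rt)[0].ravel());m=max(1,int(np.ceil(np.linalg.norm(v)/9)))
    print(a,":",n,"rows",np.round(d/50/n,3).tolist(),"|",m,"turns",np.round(v/m,2).tolist())
    p=np.array([x,y,z]);R=Rt
E
python3 plan.py 46 .53,-.016,.24,45 .53,-.016,.068,45
```

```text
t 1.2 pos [0.1739 0.6263 0.231 ] yaw 74.48 tilt [-0.     -0.0001] w 0.0856 F [ 0.2 -0.5  0.2]
.53,-.016,.24,45 : 16 rows [-0.644, -0.654, -0.011] | 4 turns [-0.0, 0.0, 7.37]
.53,-.016,.068,45 : 4 rows [0.0, 0.0, 0.86] | 1 turns [0.0, 0.0, 0.0]
```

Call:
move_arm(
  translation=[
    [-0.64, -0.65, -0.01],
    [-0.64, -0.65, -0.01],
    [-0.64, -0.65, -0.01],
    [-0.64, -0.65, -0.01],
    [-0.64, -0.65, -0.01],
  ],
  angular=[
    [0, 0, 0],
    [0, 0, 0],
    [0, 0, 0],
    [0, 0, 0],
    [0, 0, 0],
  ],
)

```text
time_s: 1.82
eef_pos: [0.2852, 0.4256, 0.2337]
ee_rot: [[-0.964, 0.268, 0.0], [0.268, 0.964, 0.001], [-0.0, 0.001, -1.0]]
ft_force: [1.1, 0.5, 0.2]
gripper_width: 0.0853
gripper_force: 0.0
```

Call:
move_arm(
  translation=[
    [-0.64, -0.65, -0.01],
    [-0.64, -0.65, -0.01],
    [-0.64, -0.65, -0.01],
    [-0.64, -0.65, -0.01],
    [-0.64, -0.65, -0.01],
  ],
  angular=[
    [0, 0, 0],
    [0, 0, 0],
    [0, 0, 0],
    [0, 0, 0],
    [0, 0, 0],
  ],
)

```text
time_s: 2.45
eef_pos: [0.3959, 0.2262, 0.2363]
ee_rot: [[-0.964, 0.268, 0.0], [0.268, 0.964, 0.001], [-0.0, 0.001, -1.0]]
ft_force: [0.7, -0.3, -0.2]
gripper_width: 0.0854
gripper_force: 0.0
```

Call:
move_arm(
  translation=[
    [-0.64, -0.65, -0.01],
    [-0.64, -0.65, -0.01],
    [-0.64, -0.65, -0.01],
    [-0.64, -0.65, -0.01],
    [-0.64, -0.65, -0.01],
  ],
  angular=[
    [0, 0, 0],
    [0, 0, 0],
    [0, 0, 0],
    [0, 0, 0],
    [0, 0, 0],
  ],
)

```text
time_s: 3.08
eef_pos: [0.5066, 0.0268, 0.2389]
ee_rot: [[-0.964, 0.267, 0.001], [0.267, 0.964, 0.001], [-0.001, 0.001, -1.0]]
ft_force: [-0.0, 0.2, 0.9]
gripper_width: 0.0854
gripper_force: 0.0
```

Call:
move_arm(
  translation=[
    [-0.64, -0.65, -0.01],
    [0, 0, 0],
    [0, 0, 0],
    [0, 0, 0],
    [0, 0, 0],
  ],
  angular=[
    [0, 0, 7.4],
    [0, 0, 7.4],
    [0, 0, 7.4],
    [0, 0, 7.4],
    [0, 0, 0],
  ],
)

```text
time_s: 3.7
eef_pos: [0.5281, -0.0117, 0.2391]
ee_rot: [[-0.706, 0.708, 0.0], [0.708, 0.706, 0.0], [-0.0, 0.0, -1.0]]
ft_force: [0.4, 0.2, -0.5]
gripper_width: 0.0854
gripper_force: 0.0
```

```bash
python3 plan.py 40 .53,-.016,.22,45 .53,-.016,.068,45; python3 -c "
from h import *
print(manip.get_obs()['qpos'].round(2))"
```

```text
t 3.7 pos [ 0.5281 -0.0117  0.2391] yaw 44.93 tilt [-0.      0.0002] w 0.0854 F [ 0.4  0.2 -0.5]
.53,-.016,.22,45 : 1 rows [-0.088, -0.034, 0.382] | 1 turns [0.01, 0.0, -0.07]
.53,-.016,.068,45 : 4 rows [0.0, 0.0, 0.76] | 1 turns [0.0, 0.0, 0.0]
[-0.73  0.08  0.72  1.78 -0.05  1.31  0.78]
```

Call:
move_arm(
  translation=[
    [-0.09, -0.03, 0.38],
    [0, 0, 0.76],
    [0, 0, 0.76],
    [0, 0, 0.76],
    [0, 0, 0.76],
  ],
  angular=[
    [0, 0, 0],
    [0, 0, 0],
    [0, 0, 0],
    [0, 0, 0],
    [0, 0, 0],
  ],
)

```text
time_s: 4.32
eef_pos: [0.5303, -0.0158, 0.067]
ee_rot: [[-0.708, 0.706, 0.001], [0.706, 0.708, 0.0], [-0.0, 0.001, -1.0]]
ft_force: [0.5, 0.8, 0.7]
gripper_width: 0.0851
gripper_force: 0.0
```

Call:
move_arm(
  translation=[
    [0, 0, 0],
    [0, 0, 0],
    [0, 0, 0],
    [0, 0, 0],
    [0, 0, 0],
  ],
  angular=[
    [0, 0, 0],
    [0, 0, 0],
    [0, 0, 0],
    [0, 0, 0],
    [0, 0, 0],
  ],
  gripper=30,
  grip_force=25,
)

```text
time_s: 4.95
eef_pos: [0.5316, -0.0161, 0.0698]
ee_rot: [[-0.706, 0.708, 0.003], [0.708, 0.706, 0.001], [-0.002, 0.003, -1.0]]
ft_force: [-0.5, -0.9, 7.5]
gripper_width: 0.0331
gripper_force: 24.7
```

Call:
move_arm(
  translation=[
    [0, 0, 0],
    [0, 0, 0],
    [0, 0, 0],
    [0, 0, 0],
    [0, 0, 0],
  ],
  angular=[
    [0, 0, 0],
    [0, 0, 0],
    [0, 0, 0],
    [0, 0, 0],
    [0, 0, 0],
  ],
)

```text
time_s: 5.58
eef_pos: [0.5316, -0.0161, 0.0698]
ee_rot: [[-0.706, 0.708, 0.003], [0.708, 0.706, 0.001], [-0.002, 0.003, -1.0]]
ft_force: [-0.5, -0.8, 8.9]
gripper_width: 0.0327
gripper_force: 24.7
```

```bash
python3 plan.py 40 .53,-.016,.24,45 .55,-.35,.24,45 .55,-.35,.058,45
```

```text
t 5.58 pos [ 0.5316 -0.0161  0.0698] yaw 44.9 tilt [-0.0016  0.0026] w 0.0327 F [-0.5 -0.8  8.9]
.53,-.016,.24,45 : 5 rows [0.004, -0.003, -0.681] | 1 turns [0.15, 0.09, -0.1]
.55,-.35,.24,45 : 9 rows [-0.556, -0.493, 0.0] | 1 turns [0.0, 0.0, 0.0]
.55,-.35,.058,45 : 5 rows [0.0, 0.0, 0.728] | 1 turns [0.0, 0.0, 0.0]
```

Call:
move_arm(
  translation=[
    [0, 0, -0.2],
    [0, 0, -0.4],
    [0, 0, 0],
    [0, 0, 0],
  ],
  angular=[
    [0, 0, 0],
    [0, 0, 0],
    [0, 0, 0],
    [0, 0, 0],
  ],
)

```text
time_s: 6.08
eef_pos: [0.53, -0.0158, 0.0978]
ee_rot: [[-0.706, 0.708, -0.0], [0.708, 0.706, 0.0], [0.0, 0.0, -1.0]]
ft_force: [0.2, -0.2, -1.2]
gripper_width: 0.0325
gripper_force: 25.1
```

```bash
python3 plan.py 40 .53,-.016,.24,45 .55,-.35,.24,45 .55,-.35,.058,45
python3 - <<'E'
from h import *
im=manip.get_image("side");cv2.imwrite("pics/s1.png",crop("side",im,proj("side",[(.53,-.016,.08)])[0],60,5))
E
```

```text
t 6.08 pos [ 0.53   -0.0158  0.0978] yaw 44.9 tilt [0.0003 0.0002] w 0.0325 F [ 0.2 -0.2 -1.2]
.53,-.016,.24,45 : 4 rows [-0.001, -0.001, -0.711] | 1 turns [0.01, -0.02, -0.1]
.55,-.35,.24,45 : 9 rows [-0.556, -0.493, 0.0] | 1 turns [0.0, 0.0, 0.0]
.55,-.35,.058,45 : 5 rows [0.0, 0.0, 0.728] | 1 turns [0.0, 0.0, 0.0]
```

View pics/s1.png

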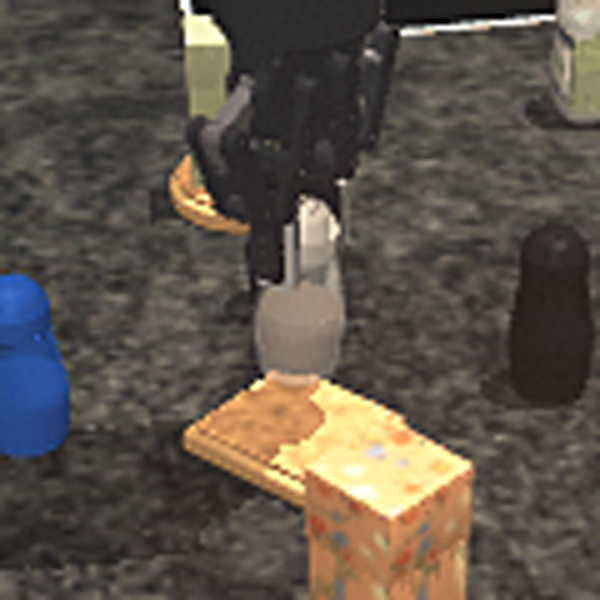

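Call:
move_arm(
  translation=[
    [0, 0, -0.71],
    [0, 0, -0.71],
    [0, 0, -0.71],
    [0, 0, -0.71],
  ],
  angular=[
    [0, 0, 0],
    [0, 0, 0],
    [0, 0, 0],
    [0, 0, 0],
  ],
)

```text
time_s: 6.62
eef_pos: [0.5298, -0.016, 0.2404]
ee_rot: [[-0.706, 0.709, -0.001], [0.709, 0.706, -0.0], [0.001, -0.001, -1.0]]
ft_force: [0.8, -0.7, -1.5]
gripper_width: 0.0326
gripper_force: 25.2
```

Call:
move_arm(
  translation=[
    [-0.3, -0.25, 0],
    [-0.56, -0.5, 0],
    [-0.56, -0.5, 0],
    [-0.56, -0.5, 0],
    [-0.56, -0.5, 0],
  ],
  angular=[
    [0, 0, 0],
    [0, 0, 0],
    [0, 0, 0],
    [0, 0, 0],
    [0, 0, 0],
  ],
)

```text
time_s: 7.25
eef_pos: [0.5399, -0.1863, 0.2393]
ee_rot: [[-0.706, 0.708, -0.001], [0.708, 0.706, 0.0], [0.001, -0.001, -1.0]]
ft_force: [0.0, 0.4, -1.8]
gripper_width: 0.033
gripper_force: 25.2
```

Call:
move_arm(
  translation=[
    [-0.56, -0.5, 0],
    [-0.56, -0.5, 0],
    [-0.56, -0.5, 0],
    [-0.56, -0.5, 0],
    [-0.3, -0.25, 0],
  ],
  angular=[
    [0, 0, 0],
    [0, 0, 0],
    [0, 0, 0],
    [0, 0, 0],
    [0, 0, 0],
  ],
)

```text
time_s: 7.88
eef_pos: [0.549, -0.357, 0.2389]
ee_rot: [[-0.704, 0.71, -0.002], [0.71, 0.704, -0.0], [0.001, -0.002, -1.0]]
ft_force: [-0.9, 0.8, -0.7]
gripper_width: 0.0329
gripper_force: 25.2
```

Call:
move_arm(
  translation=[
    [0, 0, 0.7],
    [0, 0, 0.9],
    [0, 0, 0.9],
    [0, 0, 0.7],
    [0, 0, 0],
  ],
  angular=[
    [0, 0, 0],
    [0, 0, 0],
    [0, 0, 0],
    [0, 0, 0],
    [0, 0, 0],
  ],
)

```text
time_s: 8.5
eef_pos: [0.5481, -0.3533, 0.0767]
ee_rot: [[-0.706, 0.709, -0.006], [0.709, 0.706, 0.002], [0.006, -0.002, -1.0]]
ft_force: [-0.6, -0.2, -1.4]
gripper_width: 0.0328
gripper_force: 25.2
```

```bash
python3 plan.py 40 .55,-.35,.056,45
```

```text
t 8.5 pos [ 0.5481 -0.3533  0.0767] yaw 44.88 tilt [ 0.0059 -0.0024] w 0.0328 F [-0.6 -0.2 -1.4]
.55,-.35,.056,45 : 1 rows [0.018, 0.075, 0.413] | 1 turns [-0.14, -0.34, -0.12]
```

Call:
move_arm(
  translation=[
    [0, 0, 0.2],
    [0, 0, 0.1],
    [0, 0, 0.08],
    [0, 0, 0.03],
    [0, 0, 0],
  ],
  angular=[
    [-0.1, -0.3, 0],
    [0, 0, 0],
    [0, 0, 0],
    [0, 0, 0],
    [0, 0, 0],
  ],
)

```text
time_s: 9.12
eef_pos: [0.5502, -0.3548, 0.0597]
ee_rot: [[-0.706, 0.709, 0.005], [0.708, 0.706, -0.003], [-0.005, 0.002, -1.0]]
ft_force: [0.5, 0.6, -1.6]
gripper_width: 0.0329
gripper_force: 25.2
```

Call:
move_arm(
  translation=[
    [0, 0, 0],
    [0, 0, 0],
    [0, 0, 0],
  ],
  angular=[
    [0.1, 0.3, 0],
    [0, 0, 0],
    [0, 0, 0],
  ],
)

```text
time_s: 9.5
eef_pos: [0.5501, -0.3548, 0.0596]
ee_rot: [[-0.706, 0.709, 0.0], [0.709, 0.706, -0.0], [-0.0, -0.0, -1.0]]
ft_force: [0.8, -0.0, -1.0]
gripper_width: 0.0331
gripper_force: 25.2
```

Command was already vertical; the tilt was transient. Lower the rest.

Call:
move_arm(
  translation=[
    [0, 0, 0.05],
    [0, 0, 0.03],
    [0, 0, 0.02],
    [0, 0, 0],
    [0, 0, 0],
  ],
  angular=[
    [0, 0, 0],
    [0, 0, 0],
    [0, 0, 0],
    [0, 0, 0],
    [0, 0, 0],
  ],
)

```text
time_s: 10.12
eef_pos: [0.5503, -0.355, 0.0549]
ee_rot: [[-0.706, 0.709, 0.001], [0.709, 0.706, -0.0], [-0.001, 0.0, -1.0]]
ft_force: [-0.5, 0.4, 4.7]
gripper_width: 0.0325
gripper_force: 25.8
```

Call:
move_arm(
  translation=[
    [0, 0, 0],
    [0, 0, 0],
    [0, 0, 0],
    [0, 0, 0],
    [0, 0, 0],
  ],
  angular=[
    [0, 0, 0],
    [0, 0, 0],
    [0, 0, 0],
    [0, 0, 0],
    [0, 0, 0],
  ],
  gripper=85,
)

```text
time_s: 10.75
eef_pos: [0.5501, -0.3548, 0.0545]
ee_rot: [[-0.706, 0.709, -0.0], [0.709, 0.706, -0.0], [-0.0, -0.0, -1.0]]
ft_force: [-0.5, 0.1, 0.4]
gripper_width: 0.0847
gripper_force: 0.0
```

Call:
move_arm(
  translation=[
    [0, 0, -0.4],
    [0, 0, -0.8],
    [0, 0, -0.8],
    [0, 0, -0.9],
    [0, 0, -0.9],
  ],
  angular=[
    [0, 0, 0],
    [0, 0, 0],
    [0, 0, 0],
    [0, 0, 0],
    [0, 0, 0],
  ],
)

```text
time_s: 11.38
eef_pos: [0.5498, -0.355, 0.2476]
ee_rot: [[-0.705, 0.709, 0.001], [0.709, 0.705, -0.001], [-0.001, 0.0, -1.0]]
ft_force: [0.8, -0.3, -0.7]
gripper_width: 0.0851
gripper_force: 0.0
```

```bash
python3 plan.py 40 .5267,-.214,.24,31.7 .5267,-.214,.095,31.7
python3 - <<'E'
from h import *
print(manip.get_obs()['qpos'].round(2))
for c in("top","side"):
    manip.get_image(c)
    for n in["mill_centre","floral_carton_centre"]: print(c,n,[(np.round(d["centre"],3).tolist(),round(d["confidence"],2)) for d in manip.mark_of(c,n)])
E
```

```text
t 11.38 pos [ 0.5498 -0.355   0.2476] yaw 44.85 tilt [-0.0012  0.0003] w 0.0851 F [ 0.8 -0.3 -0.7]
.5267,-.214,.24,31.7 : 4 rows [0.581, 0.415, 0.038] | 2 turns [0.01, 0.03, 6.58]
.5267,-.214,.095,31.7 : 4 rows [0.0, 0.0, 0.725] | 1 turns [0.0, 0.0, 0.0]
[-0.13  0.44  0.88  1.46 -0.34  1.4   1.55]
top mill_centre [([0.552, -0.353, 0.047], 0.77), ([0.402, 0.014, 0.047], 0.5), ([0.546, 0.108, 0.045], 0.48), ([0.66, 0.001, 0.046], 0.48)]
top floral_carton_centre [([0.527, -0.216, 0.072], 0.91)]
side mill_centre [([0.548, 0.108, 0.042], 0.78), ([0.551, -0.359, 0.046], 0.72), ([0.405, 0.011, 0.042], 0.7), ([0.66, 0.005, 0.04], 0.57)]
side floral_carton_centre [([0.525, -0.214, 0.072], 0.57)]
```

Call:
move_arm(
  translation=[
    [0.58, 0.41, 0.04],
    [0.58, 0.41, 0.04],
    [0.58, 0.41, 0.04],
    [0.58, 0.42, 0.04],
    [0, 0, 0],
  ],
  angular=[
    [0, 0, 0],
    [0, 0, 0],
    [0, 0, 0],
    [0, 0, 6.6],
    [0, 0, 6.6],
  ],
)

```text
time_s: 12.3
eef_pos: [0.5264, -0.2106, 0.2352]
ee_rot: [[-0.526, 0.851, -0.002], [0.851, 0.526, 0.002], [0.003, -0.001, -1.0]]
ft_force: [0.1, -0.8, -0.4]
gripper_width: 0.0853
gripper_force: 0.0
```

Call:
move_arm(
  translation=[
    [0, 0, 0],
    [0, 0, 0],
  ],
  angular=[
    [0, 0, 0],
    [0, 0, 0],
  ],
)

```text
time_s: 12.55
eef_pos: [0.5263, -0.2147, 0.2361]
ee_rot: [[-0.527, 0.85, -0.001], [0.85, 0.527, -0.0], [0.0, -0.001, -1.0]]
ft_force: [-0.1, 0.3, -0.1]
gripper_width: 0.0847
gripper_force: 0.0
```

```bash
python3 plan.py 40 .5267,-.214,.24,31.7 .5267,-.214,.096,31.7
```

```text
t 12.55 pos [ 0.5263 -0.2147  0.2361] yaw 31.78 tilt [ 0.0002 -0.0009] w 0.0847 F [-0.1  0.3 -0.1]
.5267,-.214,.24,31.7 : 1 rows [0.009, 0.014, -0.077] | 1 turns [-0.05, -0.01, 0.08]
.5267,-.214,.096,31.7 : 4 rows [0.0, 0.0, 0.72] | 1 turns [0.0, 0.0, 0.0]
```

Call:
move_arm(
  translation=[
    [0.01, 0.01, 0.7],
    [0, 0, 0.7],
    [0, 0, 0.7],
    [0, 0, 0.7],
    [0, 0, 0],
  ],
  angular=[
    [0, 0, 0.1],
    [0, 0, 0],
    [0, 0, 0],
    [0, 0, 0],
    [0, 0, 0],
  ],
)

```text
time_s: 13.18
eef_pos: [0.5249, -0.2138, 0.0944]
ee_rot: [[-0.524, 0.852, -0.005], [0.852, 0.524, 0.0], [0.003, -0.004, -1.0]]
ft_force: [0.1, 0.2, 0.6]
gripper_width: 0.0852
gripper_force: 0.0
```

Call:
move_arm(
  translation=[
    [0, 0, 0],
    [0, 0, 0],
    [0, 0, 0],
    [0, 0, 0],
    [0, 0, 0],
  ],
  angular=[
    [0, 0, 0],
    [0, 0, 0],
    [0, 0, 0],
    [0, 0, 0],
    [0, 0, 0],
  ],
  gripper=40,
  grip_force=25,
)

```text
time_s: 13.8
eef_pos: [0.5275, -0.2143, 0.098]
ee_rot: [[-0.524, 0.852, 0.002], [0.852, 0.524, -0.0], [-0.001, 0.002, -1.0]]
ft_force: [-2.2, -0.9, 6.5]
gripper_width: 0.0453
gripper_force: 25.1
```

Call:
move_arm(
  translation=[
    [0, 0, 0],
    [0, 0, 0],
    [0, 0, 0],
  ],
  angular=[
    [0, 0, 0],
    [0, 0, 0],
    [0, 0, 0],
  ],
)

```text
time_s: 14.18
eef_pos: [0.5275, -0.2143, 0.098]
ee_rot: [[-0.524, 0.852, 0.002], [0.852, 0.524, -0.001], [-0.002, 0.001, -1.0]]
ft_force: [-1.5, -1.2, 6.4]
gripper_width: 0.0451
gripper_force: 25.1
```

```bash
python3 plan.py 40 .5267,-.214,.24,31.7 .526,-.0175,.24,39 .526,-.0175,.11,39
```

```text
t 14.18 pos [ 0.5275 -0.2143  0.098 ] yaw 31.58 tilt [-0.0015  0.0015] w 0.0451 F [-1.5 -1.2  6.4]
.5267,-.214,.24,31.7 : 4 rows [0.002, -0.002, -0.71] | 1 turns [0.08, 0.09, -0.12]
.526,-.0175,.24,39 : 5 rows [0.67, 0.411, 0.0] | 1 turns [0.0, 0.0, -7.3]
.526,-.0175,.11,39 : 4 rows [0.0, 0.0, 0.65] | 1 turns [0.0, 0.0, 0.0]
```

Call:
move_arm(
  translation=[
    [0, 0, -0.3],
    [0, 0, -0.7],
    [0, 0, -0.9],
    [0, 0, -0.9],
    [0, 0, 0],
  ],
  angular=[
    [0, 0, 0],
    [0, 0, 0],
    [0, 0, 0],
    [0, 0, 0],
    [0, 0, 0],
  ],
)

```text
time_s: 14.8
eef_pos: [0.5285, -0.2147, 0.241]
ee_rot: [[-0.524, 0.852, 0.007], [0.852, 0.524, -0.001], [-0.004, 0.005, -1.0]]
ft_force: [0.6, -0.0, -1.2]
gripper_width: 0.045
gripper_force: 26.1
```

Call:
move_arm(
  translation=[
    [0.67, 0.41, 0],
    [0.67, 0.41, 0],
    [0.67, 0.41, 0],
    [0.67, 0.41, 0],
    [0.67, 0.41, 0],
  ],
  angular=[
    [0, 0, 0],
    [0, 0, 0],
    [0, 0, 0],
    [0, 0, 0],
    [0, 0, -7.4],
  ],
)

```text
time_s: 15.42
eef_pos: [0.5259, -0.0159, 0.2364]
ee_rot: [[-0.631, 0.776, -0.0], [0.776, 0.631, 0.0], [0.0, -0.0, -1.0]]
ft_force: [0.6, -0.3, 0.0]
gripper_width: 0.0446
gripper_force: 26.1
```

Call:
move_arm(
  translation=[
    [0, 0, 0],
    [0, 0, 0],
    [0, 0, 0],
  ],
  angular=[
    [0, 0, 0],
    [0, 0, 0],
    [0, 0, 0],
  ],
)

```text
time_s: 15.8
eef_pos: [0.5263, -0.0186, 0.2365]
ee_rot: [[-0.627, 0.779, -0.0], [0.779, 0.627, -0.0], [-0.0, -0.0, -1.0]]
ft_force: [0.2, -0.7, -1.4]
gripper_width: 0.0453
gripper_force: 26.0
```

```bash
python3 plan.py 40 .526,-.0175,.11,39
python3 - <<'E'
from h import *
im=manip.get_image("side");cv2.imwrite("pics/s2.png",crop("side",im,proj("side",[(.526,-.0175,.12)])[0],60,5))
E
```

```text
t 15.8 pos [ 0.5263 -0.0186  0.2365] yaw 38.84 tilt [-0.0001 -0.0002] w 0.0453 F [ 0.2 -0.7 -1.4]
.526,-.0175,.11,39 : 4 rows [0.005, 0.002, 0.633] | 1 turns [-0.01, 0.01, -0.16]
```

View pics/s2.png

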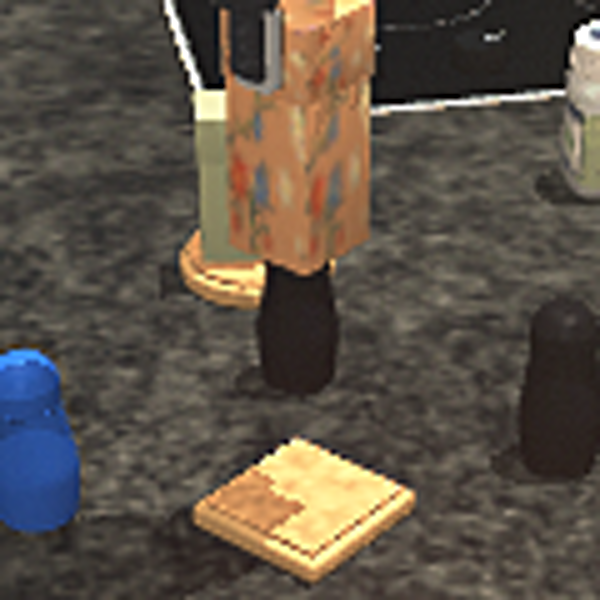

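Call:
move_arm(
  translation=[
    [0.02, 0.01, 0.7],
    [0, 0, 0.7],
    [0, 0, 0.6],
    [0, 0, 0.5],
    [0, 0, 0],
  ],
  angular=[
    [0, 0, -0.2],
    [0, 0, 0],
    [0, 0, 0],
    [0, 0, 0],
    [0, 0, 0],
  ],
)

```text
time_s: 16.48
eef_pos: [0.5249, -0.0172, 0.1102]
ee_rot: [[-0.63, 0.776, -0.003], [0.776, 0.63, -0.001], [0.001, -0.003, -1.0]]
ft_force: [0.0, -0.4, -0.1]
gripper_width: 0.0448
gripper_force: 26.1
```

Call:
move_arm(
  translation=[
    [0, 0, 0],
    [0, 0, 0],
  ],
  angular=[
    [0, 0, 0],
    [0, 0, 0],
  ],
)

```text
time_s: 16.73
eef_pos: [0.527, -0.0163, 0.1127]
ee_rot: [[-0.632, 0.775, 0.002], [0.775, 0.632, 0.001], [-0.001, 0.002, -1.0]]
ft_force: [-0.1, 0.3, -1.2]
gripper_width: 0.0448
gripper_force: 26.1
```

```bash
python3 plan.py 40 .526,-.0175,.0975,39
```

```text
t 16.73 pos [ 0.527  -0.0163  0.1127] yaw 39.17 tilt [-0.0008  0.0018] w 0.0448 F [-0.1  0.3 -1.2]
.526,-.0175,.0975,39 : 1 rows [-0.006, -0.032, 0.305] | 1 turns [0.1, 0.04, 0.17]
```

Call:
move_arm(
  translation=[
    [-0.01, -0.03, 0.12],
    [0, 0, 0.08],
    [0, 0, 0.05],
    [0, 0, 0.03],
    [0, 0, 0],
  ],
  angular=[
    [0, 0, 0],
    [0, 0, 0],
    [0, 0, 0],
    [0, 0, 0],
    [0, 0, 0],
  ],
)

```text
time_s: 17.35
eef_pos: [0.5254, -0.0178, 0.098]
ee_rot: [[-0.632, 0.775, -0.0], [0.775, 0.632, 0.0], [0.0, -0.0, -1.0]]
ft_force: [-3.5, -0.2, 7.6]
gripper_width: 0.0448
gripper_force: 27.2
```

Call:
move_arm(
  translation=[
    [0, 0, 0],
    [0, 0, 0],
  ],
  angular=[
    [0, 0, 0],
    [0, 0, 0],
  ],
)

```text
time_s: 17.6
eef_pos: [0.5254, -0.0178, 0.0981]
ee_rot: [[-0.632, 0.775, -0.0], [0.775, 0.632, 0.0], [0.0, -0.0, -1.0]]
ft_force: [-4.0, -0.8, 7.5]
gripper_width: 0.0452
gripper_force: 27.2
```

Call:
move_arm(
  translation=[
    [0, 0, 0],
    [0, 0, 0],
    [0, 0, 0],
    [0, 0, 0],
    [0, 0, 0],
  ],
  angular=[
    [0, 0, 0],
    [0, 0, 0],
    [0, 0, 0],
    [0, 0, 0],
    [0, 0, 0],
  ],
  gripper=85,
)

```text
time_s: 18.23
eef_pos: [0.5253, -0.0175, 0.0975]
ee_rot: [[-0.632, 0.775, -0.0], [0.775, 0.632, -0.0], [-0.0, -0.0, -1.0]]
ft_force: [0.2, 0.6, 0.5]
gripper_width: 0.0849
gripper_force: 0.0
```

Call:
move_arm(
  translation=[
    [0, 0, -0.3],
    [0, 0, -0.6],
    [0, 0, -0.8],
    [0, 0, -0.9],
    [0, 0, -0.3],
  ],
  angular=[
    [0, 0, 0],
    [0, 0, 0],
    [0, 0, 0],
    [0, 0, 0],
    [0, 0, 0],
  ],
)

```text
time_s: 18.85
eef_pos: [0.5266, -0.0179, 0.2461]
ee_rot: [[-0.631, 0.775, 0.004], [0.776, 0.631, 0.001], [-0.002, 0.004, -1.0]]
ft_force: [0.0, 0.2, -0.4]
gripper_width: 0.0851
gripper_force: 0.0
```

```bash
python3 plan.py 40 .542,.223,.24,84.8 .542,.223,.078,84.8
```

```text
t 18.85 pos [ 0.5266 -0.0179  0.2461] yaw 39.15 tilt [-0.0017  0.0043] w 0.0851 F [ 0.   0.2 -0.4]
.542,.223,.24,84.8 : 7 rows [0.506, 0.469, 0.019] | 6 turns [0.03, 0.03, -7.61]
.542,.223,.078,84.8 : 5 rows [0.0, 0.0, 0.648] | 1 turns [0.0, 0.0, 0.0]
```

Call:
move_arm(
  translation=[
    [0.5, 0.47, 0.02],
    [0.51, 0.47, 0.02],
    [0.51, 0.47, 0.02],
    [0.51, 0.47, 0.02],
    [0.51, 0.47, 0.02],
  ],
  angular=[
    [0, 0, 0],
    [0, 0, 0],
    [0, 0, 0],
    [0, 0, 0],
    [0, 0, 0],
  ],
)

```text
time_s: 19.48
eef_pos: [0.536, 0.1561, 0.2376]
ee_rot: [[-0.632, 0.775, -0.0], [0.775, 0.632, -0.0], [0.0, -0.0, -1.0]]
ft_force: [0.1, -1.1, 0.1]
gripper_width: 0.0851
gripper_force: 0.0
```

Call:
move_arm(
  translation=[
    [0.51, 0.47, 0.02],
    [0.51, 0.47, 0.02],
    [0, 0, 0],
    [0, 0, 0],
    [0, 0, 0],
  ],
  angular=[
    [0, 0, 0],
    [0, 0, -7.6],
    [0, 0, -7.6],
    [0, 0, -7.6],
    [0, 0, -7.6],
  ],
)

```text
time_s: 20.1
eef_pos: [0.5402, 0.2242, 0.2354]
ee_rot: [[-0.939, 0.345, -0.0], [0.345, 0.939, -0.001], [0.0, -0.001, -1.0]]
ft_force: [-0.2, -0.6, 0.1]
gripper_width: 0.0849
gripper_force: 0.0
```

Call:
move_arm(
  translation=[
    [0, 0, 0],
    [0, 0, 0],
    [0, 0, 0],
    [0, 0, 0],
  ],
  angular=[
    [0, 0, -7.6],
    [0, 0, -7.6],
    [0, 0, 0],
    [0, 0, 0],
  ],
)

```text
time_s: 20.6
eef_pos: [0.5403, 0.2243, 0.2355]
ee_rot: [[-0.996, 0.094, -0.0], [0.094, 0.996, -0.0], [0.0, -0.0, -1.0]]
ft_force: [0.9, 0.6, 0.7]
gripper_width: 0.0851
gripper_force: 0.0
```

```bash
python3 plan.py 40 .542,.223,.078,84.8
```

```text
t 20.6 pos [0.5403 0.2243 0.2355] yaw 84.61 tilt [ 0.0001 -0.0003] w 0.0851 F [0.9 0.6 0.7]
.542,.223,.078,84.8 : 4 rows [-0.009, -0.005, 0.788] | 1 turns [-0.01, -0.01, -0.19]
```

Call:
move_arm(
  translation=[
    [-0.03, -0.02, 0.78],
    [0, 0, 0.78],
    [0, 0, 0.78],
    [0, 0, 0.78],
    [0, 0, 0],
  ],
  angular=[
    [0, 0, -0.2],
    [0, 0, 0],
    [0, 0, 0],
    [0, 0, 0],
    [0, 0, 0],
  ],
)

```text
time_s: 21.22
eef_pos: [0.5398, 0.2223, 0.0771]
ee_rot: [[-0.996, 0.089, -0.005], [0.089, 0.996, -0.003], [0.004, -0.004, -1.0]]
ft_force: [-1.0, 0.6, -0.1]
gripper_width: 0.0852
gripper_force: 0.0
```

Call:
move_arm(
  translation=[
    [0, 0, 0],
    [0, 0, 0],
    [0, 0, 0],
    [0, 0, 0],
    [0, 0, 0],
  ],
  angular=[
    [0, 0, 0],
    [0, 0, 0],
    [0, 0, 0],
    [0, 0, 0],
    [0, 0, 0],
  ],
  gripper=30,
  grip_force=25,
)

```text
time_s: 21.85
eef_pos: [0.5426, 0.2237, 0.081]
ee_rot: [[-0.996, 0.088, 0.002], [0.088, 0.996, 0.001], [-0.002, 0.002, -1.0]]
ft_force: [-0.7, 0.1, 6.5]
gripper_width: 0.0346
gripper_force: 25.8
```

Call:
move_arm(
  translation=[
    [0, 0, 0],
    [0, 0, 0],
    [0, 0, 0],
  ],
  angular=[
    [0, 0, 0],
    [0, 0, 0],
    [0, 0, 0],
  ],
)

```text
time_s: 22.22
eef_pos: [0.5426, 0.2237, 0.081]
ee_rot: [[-0.996, 0.088, 0.002], [0.088, 0.996, 0.001], [-0.002, 0.002, -1.0]]
ft_force: [-0.4, -0.7, 7.3]
gripper_width: 0.0345
gripper_force: 25.8
```

```bash
python3 plan.py 40 .542,.223,.26,84.8 .526,-.2148,.26,-35.4
```

```text
t 22.23 pos [0.5426 0.2237 0.081 ] yaw 84.97 tilt [-0.0016  0.0016] w 0.0345 F [-0.4 -0.7  7.3]
.542,.223,.26,84.8 : 5 rows [0.001, -0.002, -0.716] | 1 turns [0.09, 0.09, 0.17]
.526,-.2148,.26,-35.4 : 11 rows [-0.043, -0.795, 0.0] | 14 turns [0.0, 0.0, 8.59]
```

Call:
move_arm(
  translation=[
    [0, 0, -0.3],
    [0, 0, -0.7],
    [0, 0, -0.9],
    [0, 0, -0.9],
    [0, 0, -0.8],
  ],
  angular=[
    [0, 0, 0],
    [0, 0, 0],
    [0, 0, 0],
    [0, 0, 0],
    [0, 0, 0],
  ],
)

```text
time_s: 22.85
eef_pos: [0.5419, 0.2229, 0.2624]
ee_rot: [[-0.996, 0.088, 0.001], [0.088, 0.996, 0.001], [-0.001, 0.001, -1.0]]
ft_force: [0.5, 0.6, -0.6]
gripper_width: 0.0343
gripper_force: 25.0
```

Call:
move_arm(
  translation=[
    [-0.04, -0.4, 0],
    [-0.04, -0.8, 0],
    [-0.04, -0.8, 0],
    [-0.04, -0.8, 0],
    [-0.04, -0.8, 0],
  ],
  angular=[
    [0, 0, 0],
    [0, 0, 0],
    [0, 0, 0],
    [0, 0, 0],
    [0, 0, 0],
  ],
)

```text
time_s: 23.48
eef_pos: [0.5352, 0.0408, 0.2592]
ee_rot: [[-0.996, 0.088, -0.001], [0.088, 0.996, -0.0], [0.001, -0.0, -1.0]]
ft_force: [0.9, -1.5, -0.7]
gripper_width: 0.0345
gripper_force: 25.0
```

Call:
move_arm(
  translation=[
    [-0.04, -0.8, 0],
    [-0.04, -0.8, 0],
    [-0.04, -0.8, 0],
    [-0.04, -0.8, 0],
    [-0.04, -0.8, 0],
  ],
  angular=[
    [0, 0, 0],
    [0, 0, 0],
    [0, 0, 0],
    [0, 0, 0],
    [0, 0, 0],
  ],
)

```text
time_s: 24.1
eef_pos: [0.5274, -0.1589, 0.2593]
ee_rot: [[-0.996, 0.088, -0.001], [0.088, 0.996, 0.0], [0.001, 0.0, -1.0]]
ft_force: [1.0, 0.3, -0.6]
gripper_width: 0.0348
gripper_force: 25.0
```

Call:
move_arm(
  translation=[
    [-0.04, -0.8, 0],
    [-0.04, -0.4, 0],
    [0, 0, 0],
    [0, 0, 0],
    [0, 0, 0],
  ],
  angular=[
    [0, 0, 0],
    [0, 0, 0],
    [0, 0, 8.6],
    [0, 0, 8.6],
    [0, 0, 8.6],
  ],
)

```text
time_s: 24.72
eef_pos: [0.5261, -0.2179, 0.2592]
ee_rot: [[-0.856, 0.518, -0.001], [0.518, 0.856, 0.0], [0.001, -0.0, -1.0]]
ft_force: [0.1, 0.6, -1.2]
gripper_width: 0.0348
gripper_force: 25.0
```

Call:
move_arm(
  translation=[
    [0, 0, 0],
    [0, 0, 0],
    [0, 0, 0],
    [0, 0, 0],
    [0, 0, 0],
  ],
  angular=[
    [0, 0, 8.6],
    [0, 0, 8.6],
    [0, 0, 8.6],
    [0, 0, 8.6],
    [0, 0, 8.6],
  ],
)

```text
time_s: 25.35
eef_pos: [0.5262, -0.2177, 0.2592]
ee_rot: [[-0.273, 0.962, -0.001], [0.962, 0.273, 0.001], [0.001, -0.001, -1.0]]
ft_force: [0.4, -0.3, -0.5]
gripper_width: 0.0344
gripper_force: 25.0
```

Call:
move_arm(
  translation=[
    [0, 0, 0],
    [0, 0, 0],
    [0, 0, 0],
    [0, 0, 0],
    [0, 0, 0],
  ],
  angular=[
    [0, 0, 8.6],
    [0, 0, 8.6],
    [0, 0, 8.6],
    [0, 0, 8.6],
    [0, 0, 8.6],
  ],
)

```text
time_s: 25.98
eef_pos: [0.5262, -0.2176, 0.2592]
ee_rot: [[0.456, 0.89, -0.001], [0.89, -0.456, 0.001], [0.0, -0.001, -1.0]]
ft_force: [1.4, 0.4, -0.9]
gripper_width: 0.0347
gripper_force: 25.0
```

Call:
move_arm(
  translation=[
    [0, 0, 0],
    [0, 0, 0],
    [0, 0, 0],
  ],
  angular=[
    [0, 0, 8.6],
    [0, 0, 0],
    [0, 0, 0],
  ],
)

```text
time_s: 26.35
eef_pos: [0.5268, -0.2174, 0.2594]
ee_rot: [[0.577, 0.817, -0.0], [0.817, -0.577, 0.0], [0.0, -0.0, -1.0]]
ft_force: [0.0, 0.3, -0.0]
gripper_width: 0.0349
gripper_force: 25.1
```

```bash
python3 plan.py 50 .526,-.2148,.1,-35.4
```

```text
t 26.35 pos [ 0.5268 -0.2174  0.2594] yaw -35.26 tilt [ 0.     -0.0004] w 0.0349 F [ 0.   0.3 -0. ]
.526,-.2148,.1,-35.4 : 4 rows [0.008, -0.01, 0.797] | 1 turns [-0.02, -0.0, 0.14]
```

Call:
move_arm(
  translation=[
    [0.03, -0.04, 0.8],
    [0, 0, 0.8],
    [0, 0, 0.8],
    [0, 0, 0.75],
    [0, 0, 0],
  ],
  angular=[
    [0, 0, 0.1],
    [0, 0, 0],
    [0, 0, 0],
    [0, 0, 0],
    [0, 0, 0],
  ],
)

```text
time_s: 26.98
eef_pos: [0.5247, -0.2142, 0.1002]
ee_rot: [[0.58, 0.815, -0.004], [0.815, -0.58, 0.001], [-0.002, -0.004, -1.0]]
ft_force: [0.0, 0.5, -0.6]
gripper_width: 0.0344
gripper_force: 25.2
```

Call:
move_arm(
  translation=[
    [0, 0, 0],
    [0, 0, 0],
    [0, 0, 0],
  ],
  angular=[
    [0, 0, 0],
    [0, 0, 0],
    [0, 0, 0],
  ],
)

```text
time_s: 27.35
eef_pos: [0.5271, -0.2149, 0.1031]
ee_rot: [[0.581, 0.814, 0.002], [0.814, -0.581, -0.0], [0.001, 0.001, -1.0]]
ft_force: [-0.0, -0.3, -0.0]
gripper_width: 0.0347
gripper_force: 25.2
```

```bash
python3 plan.py 50 .526,-.2148,.0805,-35.4
```

```text
t 27.35 pos [ 0.5271 -0.2149  0.1031] yaw -35.49 tilt [0.0008 0.0014] w 0.0347 F [-0.  -0.3 -0. ]
.526,-.2148,.0805,-35.4 : 1 rows [-0.011, -0.02, 0.451] | 1 turns [0.08, -0.05, -0.09]
```

Call:
move_arm(
  translation=[
    [-0.01, -0.02, 0.2],
    [0, 0, 0.12],
    [0, 0, 0.08],
    [0, 0, 0.04],
    [0, 0, 0],
  ],
  angular=[
    [0, 0, -0.1],
    [0, 0, 0],
    [0, 0, 0],
    [0, 0, 0],
    [0, 0, 0],
  ],
)

```text
time_s: 27.98
eef_pos: [0.5255, -0.2147, 0.0808]
ee_rot: [[0.58, 0.815, 0.0], [0.815, -0.58, 0.001], [0.001, -0.0, -1.0]]
ft_force: [-4.2, 2.5, 12.3]
gripper_width: 0.0346
gripper_force: 25.8
```

Call:
move_arm(
  translation=[
    [0, 0, 0],
    [0, 0, 0],
  ],
  angular=[
    [0, 0, 0],
    [0, 0, 0],
  ],
)

```text
time_s: 28.22
eef_pos: [0.5255, -0.2147, 0.0808]
ee_rot: [[0.58, 0.815, 0.0], [0.815, -0.58, 0.001], [0.001, -0.0, -1.0]]
ft_force: [-3.9, 2.3, 12.3]
gripper_width: 0.0346
gripper_force: 25.9
```

Call:
move_arm(
  translation=[
    [0, 0, 0],
    [0, 0, 0],
    [0, 0, 0],
    [0, 0, 0],
    [0, 0, 0],
  ],
  angular=[
    [0, 0, 0],
    [0, 0, 0],
    [0, 0, 0],
    [0, 0, 0],
    [0, 0, 0],
  ],
  gripper=85,
)

```text
time_s: 28.85
eef_pos: [0.5254, -0.2146, 0.08]
ee_rot: [[0.579, 0.815, -0.0], [0.815, -0.579, -0.0], [-0.0, -0.0, -1.0]]
ft_force: [-0.9, 0.2, -0.3]
gripper_width: 0.0853
gripper_force: 0.0
```

Call:
move_arm(
  translation=[
    [0, 0, -0.3],
    [0, 0, -0.6],
    [0, 0, -0.8],
    [0, 0, -0.9],
    [0, 0, -0.6],
  ],
  angular=[
    [0, 0, 0],
    [0, 0, 0],
    [0, 0, 0],
    [0, 0, 0],
    [0, 0, 0],
  ],
)

```text
time_s: 29.48
eef_pos: [0.5256, -0.2153, 0.243]
ee_rot: [[0.58, 0.815, 0.002], [0.815, -0.58, -0.0], [0.001, 0.002, -1.0]]
ft_force: [0.2, -0.8, -1.4]
gripper_width: 0.0845
gripper_force: 0.0
```

```bash
python3 plan.py 40 .5503,-.355,.22,-35.4 .5503,-.355,.0535,-35.4
```

```text
t 29.48 pos [ 0.5256 -0.2153  0.243 ] yaw -35.46 tilt [0.0009 0.002 ] w 0.0845 F [ 0.2 -0.8 -1.4]
.5503,-.355,.22,-35.4 : 4 rows [-0.497, 0.506, 0.115] | 1 turns [0.11, -0.05, -0.06]
.5503,-.355,.0535,-35.4 : 5 rows [0.0, 0.0, 0.666] | 1 turns [0.0, 0.0, 0.0]
```

Call:
move_arm(
  translation=[
    [-0.5, 0.5, 0.12],
    [-0.5, 0.51, 0.12],
    [-0.49, 0.51, 0.12],
    [-0.5, 0.5, 0.1],
    [0, 0, 0],
  ],
  angular=[
    [0, 0, 0],
    [0, 0, 0],
    [0, 0, 0],
    [0, 0, 0],
    [0, 0, 0],
  ],
)

```text
time_s: 30.1
eef_pos: [0.5485, -0.3576, 0.2176]
ee_rot: [[0.583, 0.812, -0.001], [0.812, -0.583, -0.002], [-0.002, 0.0, -1.0]]
ft_force: [-0.7, 0.2, -0.5]
gripper_width: 0.0849
gripper_force: 0.0
```

Call:
move_arm(
  translation=[
    [0, 0, 0],
    [0, 0, 0],
    [0, 0, 0],
  ],
  angular=[
    [0, 0, 0],
    [0, 0, 0],
    [0, 0, 0],
  ],
)

```text
time_s: 30.48
eef_pos: [0.5505, -0.3532, 0.2174]
ee_rot: [[0.578, 0.816, 0.0], [0.816, -0.578, 0.0], [0.001, 0.0, -1.0]]
ft_force: [-0.8, -0.3, -0.5]
gripper_width: 0.0851
gripper_force: 0.0
```

```bash
python3 plan.py 40 .5503,-.355,.0535,-35.4
python3 - <<'E'
from h import *
R,G,B=(0,0,255),(0,255,0),(255,0,0)
M=[((.528,-.015,.05),[(rect(.526,-.0175,.015,.078,.078,39),R),(rect(.526,-.0175,.131,.047,.047,39),B),(rect(.526,-.0175,.015,.045,.045,39),G)]),
((.523,-.217,.05),[(rect(.526,-.2148,.015,.064,.104,-35.4),R),(rect(.526,-.2148,.106,.037,.057,-35.4),B),(rect(.526,-.2148,.015,.037,.057,-35.4),G)]),
((.55,-.355,.05),[(circ(.5503,-.355,0,.044),G)])]
rows=[]
for c,r,s in(("top",26,5),("side",44,3)):
    im=manip.get_image(c)
    rows.append(np.hstack([cv2.resize(crop(c,im,proj(c,[p])[0],r,s,P),(264,264)) for p,P in M]))
cv2.imwrite("pics/m3.png",np.vstack(rows))
E
```

```text
t 30.48 pos [ 0.5505 -0.3532  0.2174] yaw -35.33 tilt [0.0006 0.0002] w 0.0851 F [-0.8 -0.3 -0.5]
.5503,-.355,.0535,-35.4 : 5 rows [-0.007, 0.004, 0.655] | 1 turns [0.01, -0.03, 0.07]
```

View pics/m3.png

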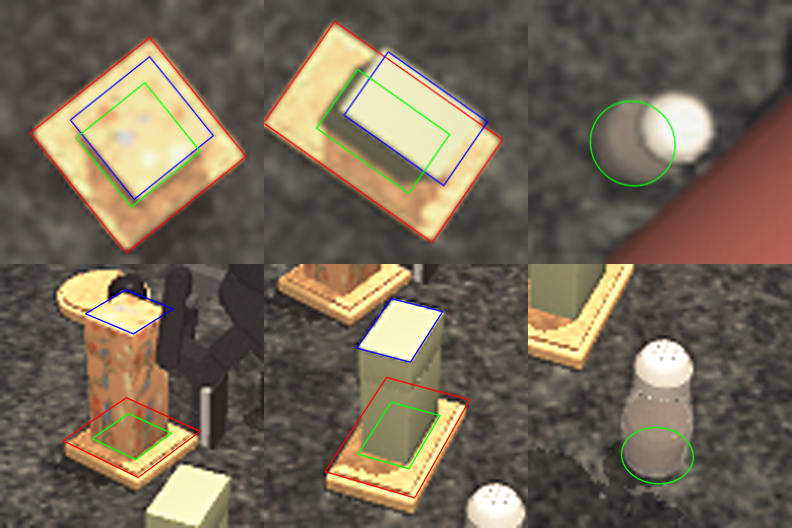

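Call:
move_arm(
  translation=[
    [-0.03, 0.02, 0.8],
    [0, 0, 0.8],
    [0, 0, 0.8],
    [0, 0, 0.8],
    [0, 0, 0],
  ],
  angular=[
    [0, 0, 0],
    [0, 0, 0],
    [0, 0, 0],
    [0, 0, 0],
    [0, 0, 0],
  ],
)

```text
time_s: 31.2
eef_pos: [0.5486, -0.3545, 0.0546]
ee_rot: [[0.579, 0.815, -0.004], [0.815, -0.579, 0.002], [-0.001, -0.005, -1.0]]
ft_force: [0.7, 0.1, 1.2]
gripper_width: 0.0848
gripper_force: 0.0
```

Call:
move_arm(
  translation=[
    [0, 0, 0],
    [0, 0, 0],
  ],
  angular=[
    [0, 0, 0],
    [0, 0, 0],
  ],
)

```text
time_s: 31.45
eef_pos: [0.5509, -0.3567, 0.0591]
ee_rot: [[0.579, 0.815, 0.002], [0.815, -0.579, -0.001], [0.0, 0.003, -1.0]]
ft_force: [0.1, -0.4, -0.1]
gripper_width: 0.0847
gripper_force: 0.0
```

```bash
python3 plan.py 40 .5503,-.355,.0535,-35.4
```

```text
t 31.45 pos [ 0.5509 -0.3567  0.0591] yaw -35.41 tilt [0.0003 0.0027] w 0.0847 F [ 0.1 -0.4 -0.1]
.5503,-.355,.0535,-35.4 : 1 rows [0.022, -0.029, 0.111] | 1 turns [0.15, -0.02, -0.01]
```

Call:
move_arm(
  translation=[
    [0.02, -0.02, 0.1],
    [0, 0, 0],
    [0, 0, 0],
  ],
  angular=[
    [0, 0, 0],
    [0, 0, 0],
    [0, 0, 0],
  ],
)

```text
time_s: 31.82
eef_pos: [0.5497, -0.3546, 0.0521]
ee_rot: [[0.579, 0.815, 0.0], [0.815, -0.579, -0.0], [0.0, 0.0, -1.0]]
ft_force: [-1.4, 0.4, 0.3]
gripper_width: 0.0849
gripper_force: 0.0
```

Call:
move_arm(
  translation=[
    [0, 0, 0],
    [0, 0, 0],
    [0, 0, 0],
    [0, 0, 0],
    [0, 0, 0],
  ],
  angular=[
    [0, 0, 0],
    [0, 0, 0],
    [0, 0, 0],
    [0, 0, 0],
    [0, 0, 0],
  ],
  gripper=28,
  grip_force=25,
)

```text
time_s: 32.45
eef_pos: [0.5498, -0.3547, 0.0523]
ee_rot: [[0.58, 0.815, 0.0], [0.815, -0.58, -0.0], [0.0, 0.0, -1.0]]
ft_force: [-1.2, 1.7, 5.4]
gripper_width: 0.0335
gripper_force: 24.4
```

Call:
move_arm(
  translation=[
    [0, 0, 0],
    [0, 0, 0],
  ],
  angular=[
    [0, 0, 0],
    [0, 0, 0],
  ],
)

```text
time_s: 32.7
eef_pos: [0.5497, -0.3547, 0.0523]
ee_rot: [[0.58, 0.815, 0.0], [0.815, -0.58, -0.0], [0.0, 0.0, -1.0]]
ft_force: [-1.8, 1.0, 5.5]
gripper_width: 0.0338
gripper_force: 24.5
```

```bash
python3 plan.py 40 .5503,-.355,.26,-35.4 .546,.2205,.26,-35.4
```

```text
t 32.7 pos [ 0.5497 -0.3547  0.0523] yaw -35.42 tilt [0.     0.0001] w 0.0338 F [-1.8  1.   5.5]
.5503,-.355,.26,-35.4 : 6 rows [0.0, 0.002, -0.692] | 1 turns [0.01, -0.0, -0.02]
.546,.2205,.26,-35.4 : 15 rows [0.622, -0.449, 0.0] | 1 turns [0.0, 0.0, 0.0]
```

Call:
move_arm(
  translation=[
    [0, 0, -0.45],
    [0, 0, -0.9],
    [0, 0, -0.95],
    [0, 0, -0.95],
    [0, 0, -0.9],
  ],
  angular=[
    [0, 0, 0],
    [0, 0, 0],
    [0, 0, 0],
    [0, 0, 0],
    [0, 0, 0],
  ],
)

```text
time_s: 33.33
eef_pos: [0.5495, -0.3549, 0.2625]
ee_rot: [[0.58, 0.815, 0.001], [0.815, -0.58, -0.001], [-0.0, 0.001, -1.0]]
ft_force: [0.9, 0.2, -2.1]
gripper_width: 0.0337
gripper_force: 24.3
```

Call:
move_arm(
  translation=[
    [0.31, -0.22, 0],
    [0.62, -0.45, 0],
    [0.62, -0.45, 0],
    [0.62, -0.45, 0],
    [0.62, -0.45, 0],
  ],
  angular=[
    [0, 0, 0],
    [0, 0, 0],
    [0, 0, 0],
    [0, 0, 0],
    [0, 0, 0],
  ],
)

```text
time_s: 33.95
eef_pos: [0.5481, -0.1816, 0.2605]
ee_rot: [[0.58, 0.815, 0.001], [0.815, -0.58, 0.0], [0.001, 0.001, -1.0]]
ft_force: [0.5, -0.1, -0.7]
gripper_width: 0.0338
gripper_force: 24.1
```

Call:
move_arm(
  translation=[
    [0.62, -0.45, 0],
    [0.62, -0.45, 0],
    [0.62, -0.45, 0],
    [0.62, -0.45, 0],
    [0.62, -0.45, 0],
  ],
  angular=[
    [0, 0, 0],
    [0, 0, 0],
    [0, 0, 0],
    [0, 0, 0],
    [0, 0, 0],
  ],
)

```text
time_s: 34.58
eef_pos: [0.5463, 0.0099, 0.2604]
ee_rot: [[0.58, 0.814, 0.001], [0.814, -0.58, 0.001], [0.001, -0.0, -1.0]]
ft_force: [1.3, -0.7, -0.7]
gripper_width: 0.0339
gripper_force: 24.1
```

Call:
move_arm(
  translation=[
    [0.62, -0.45, 0],
    [0.62, -0.45, 0],
    [0.62, -0.45, 0],
    [0.62, -0.45, 0],
    [0.62, -0.45, 0],
  ],
  angular=[
    [0, 0, 0],
    [0, 0, 0],
    [0, 0, 0],
    [0, 0, 0],
    [0, 0, 0],
  ],
)

```text
time_s: 35.2
eef_pos: [0.5446, 0.2015, 0.2606]
ee_rot: [[0.58, 0.815, 0.001], [0.815, -0.58, 0.001], [0.001, -0.0, -1.0]]
ft_force: [0.7, -0.1, -1.1]
gripper_width: 0.0334
gripper_force: 24.1
```

Call:
move_arm(
  translation=[
    [0.33, -0.22, 0],
    [0, 0, 0],
    [0, 0, 0],
    [0, 0, 0],
  ],
  angular=[
    [0, 0, 0],
    [0, 0, 0],
    [0, 0, 0],
    [0, 0, 0],
  ],
)

```text
time_s: 35.7
eef_pos: [0.5454, 0.2186, 0.2598]
ee_rot: [[0.582, 0.813, 0.0], [0.813, -0.582, 0.0], [0.0, -0.0, -1.0]]
ft_force: [-1.3, 0.7, -1.5]
gripper_width: 0.034
gripper_force: 24.1
```

```bash
python3 plan.py 50 .546,.2205,.09,-35.4
```

```text
t 35.7 pos [0.5454 0.2186 0.2598] yaw -35.56 tilt [ 0.0004 -0.0001] w 0.034 F [-1.3  0.7 -1.5]
.546,.2205,.09,-35.4 : 4 rows [0.009, -0.003, 0.849] | 1 turns [-0.01, -0.02, -0.16]
```

Call:
move_arm(
  translation=[
    [0.04, -0.01, 0.85],
    [0, 0, 0.85],
    [0, 0, 0.85],
    [0, 0, 0.8],
    [0, 0, 0],
  ],
  angular=[
    [0, 0, 0],
    [0, 0, 0],
    [0, 0, 0],
    [0, 0, 0],
    [0, 0, 0],
  ],
)

```text
time_s: 36.33
eef_pos: [0.5443, 0.2208, 0.0901]
ee_rot: [[0.581, 0.814, -0.004], [0.814, -0.581, -0.003], [-0.004, -0.002, -1.0]]
ft_force: [-0.7, -0.4, -0.2]
gripper_width: 0.0335
gripper_force: 24.5
```

Call:
move_arm(
  translation=[
    [0, 0, 0],
    [0, 0, 0],
    [0, 0, 0],
  ],
  angular=[
    [0, 0, 0],
    [0, 0, 0],
    [0, 0, 0],
  ],
)

```text
time_s: 36.7
eef_pos: [0.5465, 0.2227, 0.0932]
ee_rot: [[0.579, 0.815, 0.001], [0.815, -0.579, 0.001], [0.002, 0.0, -1.0]]
ft_force: [0.8, 0.1, -1.7]
gripper_width: 0.0337
gripper_force: 24.5
```

```bash
python3 plan.py 50 .546,.2205,.067,-35.4
python3 - <<'E'
from h import *
z=manip.get_obs()["eef_pos"][2]-.0523;x,y=.546,.2205
o=manip.get_obs()["eef_pos"]
for c in ["side"]:
    cv2.imwrite("pics/s4.png",crop(c,manip.get_image(c),proj(c,[(x,y,.05)])[0],44,6,[(circ(x,y,.015,.088),(0,0,255)),(circ(o[0],o[1],z,.044),(0,255,0))]))
E
```

```text
t 36.7 pos [0.5465 0.2227 0.0932] yaw -35.4 tilt [0.0017 0.0005] w 0.0337 F [ 0.8  0.1 -1.7]
.546,.2205,.067,-35.4 : 1 rows [-0.042, 0.017, 0.524] | 1 turns [0.03, -0.1, -0.0]
```

View pics/s4.png

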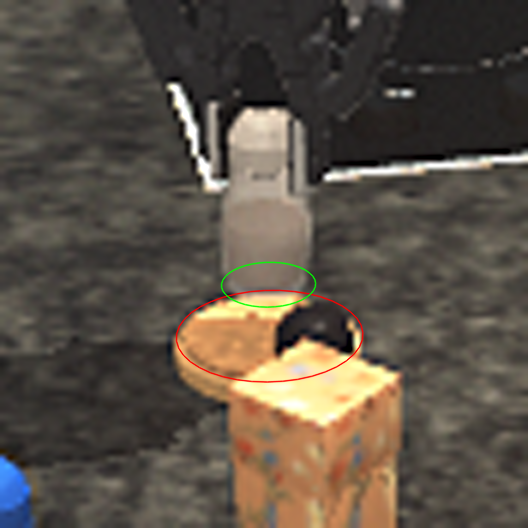

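Call:
move_arm(
  translation=[
    [-0.04, 0.02, 0.22],
    [0, 0, 0.14],
    [0, 0, 0.08],
    [0, 0, 0.03],
    [0, 0, 0],
  ],
  angular=[
    [0, 0, 0],
    [0, 0, 0],
    [0, 0, 0],
    [0, 0, 0],
    [0, 0, 0],
  ],
)

```text
time_s: 37.38
eef_pos: [0.5456, 0.2201, 0.0685]
ee_rot: [[0.58, 0.815, 0.0], [0.815, -0.58, -0.0], [-0.0, 0.0, -1.0]]
ft_force: [0.7, 0.3, -1.3]
gripper_width: 0.0334
gripper_force: 24.5
```

Call:
move_arm(
  translation=[
    [0, 0, 0.02],
    [0, 0, 0],
  ],
  angular=[
    [0, 0, 0],
    [0, 0, 0],
  ],
)

```text
time_s: 37.62
eef_pos: [0.5456, 0.2202, 0.0676]
ee_rot: [[0.58, 0.815, 0.0], [0.815, -0.58, 0.0], [0.0, 0.0, -1.0]]
ft_force: [0.8, 0.4, -0.4]
gripper_width: 0.0333
gripper_force: 24.5
```

Call:
move_arm(
  translation=[
    [0, 0, 0.02],
    [0, 0, 0],
    [0, 0, 0],
  ],
  angular=[
    [0, 0, 0],
    [0, 0, 0],
    [0, 0, 0],
  ],
)

```text
time_s: 38.0
eef_pos: [0.546, 0.2202, 0.0673]
ee_rot: [[0.58, 0.815, 0.001], [0.815, -0.58, 0.001], [0.001, 0.0, -1.0]]
ft_force: [-1.9, 0.0, 6.4]
gripper_width: 0.0331
gripper_force: 26.7
```

Contact; release, rise, and check.

Call:
move_arm(
  translation=[
    [0, 0, 0],
    [0, 0, 0],
    [0, 0, 0],
    [0, 0, 0],
    [0, 0, 0],
  ],
  angular=[
    [0, 0, 0],
    [0, 0, 0],
    [0, 0, 0],
    [0, 0, 0],
    [0, 0, 0],
  ],
  gripper=85,
)

```text
time_s: 38.62
eef_pos: [0.5455, 0.2201, 0.0665]
ee_rot: [[0.58, 0.815, -0.0], [0.815, -0.58, -0.0], [-0.0, 0.0, -1.0]]
ft_force: [0.4, -0.5, 0.1]
gripper_width: 0.0848
gripper_force: 0.0
```

Call:
move_arm(
  translation=[
    [0, 0, -0.3],
    [0, 0, -0.6],
    [0, 0, -0.8],
    [0, 0, -0.9],
    [0, 0, -0.9],
  ],
  angular=[
    [0, 0, 0],
    [0, 0, 0],
    [0, 0, 0],
    [0, 0, 0],
    [0, 0, 0],
  ],
)

```text
time_s: 39.25
eef_pos: [0.5456, 0.2197, 0.244]
ee_rot: [[0.58, 0.815, 0.001], [0.815, -0.58, 0.0], [0.001, 0.0, -1.0]]
ft_force: [0.1, 1.2, -0.4]
gripper_width: 0.0852
gripper_force: 0.0
```

Call:
move_arm(
  translation=[
    [0.8, 0, 0],
    [0.8, 0, 0],
    [0.8, 0, 0],
    [0.8, 0, 0],
    [0, 0, 0],
  ],
  angular=[
    [0, 0, 0],
    [0, 0, 0],
    [0, 0, 0],
    [0, 0, 0],
    [0, 0, 0],
  ],
)

```text
time_s: 39.88
eef_pos: [0.6387, 0.3531, 0.2411]
ee_rot: [[0.577, 0.817, 0.0], [0.817, -0.577, -0.001], [-0.001, 0.001, -1.0]]
ft_force: [0.7, -0.3, -0.2]
gripper_width: 0.0849
gripper_force: 0.0
```

Run:
```python
from h import *
R,G,B=(0,0,255),(0,255,0),(255,0,0)
M=[((.542,.222,.04),[(circ(.546,.2205,.015,.088),R),(circ(.546,.2205,.015,.044),G),(circ(.546,.2205,.085,.034),B)]),
((.528,-.015,.05),[(rect(.526,-.0175,.131,.047,.047,39),B),(rect(.526,-.0175,.015,.078,.078,39),R)]),
((.523,-.217,.05),[(rect(.526,-.2148,.106,.037,.057,-35.4),B)])]
rows=[]
for c,r,s in(("top",26,5),("side",44,3)):
    im=manip.get_image(c)
    rows.append(np.hstack([cv2.resize(crop(c,im,proj(c,[p])[0],r,s,P),(264,264)) for p,P in M]))
    for n in["mill_centre","floral_carton_centre","green_carton_centre","candle_centre","vase_centre","honey_centre"]:
        print(c,n,[(np.round(d["centre"],3).tolist(),round(d["confidence"],2)) for d in manip.mark_of(c,n)][:4])
cv2.imwrite("pics/m5.png",np.vstack(rows))
```

```text
top mill_centre [([0.66, 0.001, 0.047], 0.75), ([0.546, 0.109, 0.044], 0.63), ([0.404, 0.015, 0.046], 0.6), ([0.548, 0.222, 0.063], 0.49)]
top floral_carton_centre [([0.523, -0.02, 0.073], 0.71)]
top green_carton_centre [([0.525, -0.212, 0.06], 0.97), ([0.544, 0.223, 0.012], 0.28)]
top candle_centre [([0.747, -0.142, 0.045], 0.95), ([0.547, 0.222, 0.061], 0.72)]
top vase_centre [([0.76, -0.022, 0.064], 0.86), ([0.548, 0.223, 0.065], 0.53)]
top honey_centre [([0.789, 0.152, 0.048], 0.9)]
side mill_centre [([0.403, 0.012, 0.042], 0.96), ([0.658, 0.004, 0.041], 0.85), ([0.547, 0.109, 0.045], 0.45)]
side floral_carton_centre [([0.525, -0.021, 0.074], 0.57)]
side green_carton_centre [([0.527, -0.215, 0.06], 0.71)]
side candle_centre [([0.746, -0.14, 0.048], 0.71), ([0.548, 0.225, 0.017], 0.53)]
side vase_centre [([0.523, -0.019, 0.076], 0.72)]
side honey_centre [([0.787, 0.149, 0.05], 0.55)]
```

View pics/m5.png

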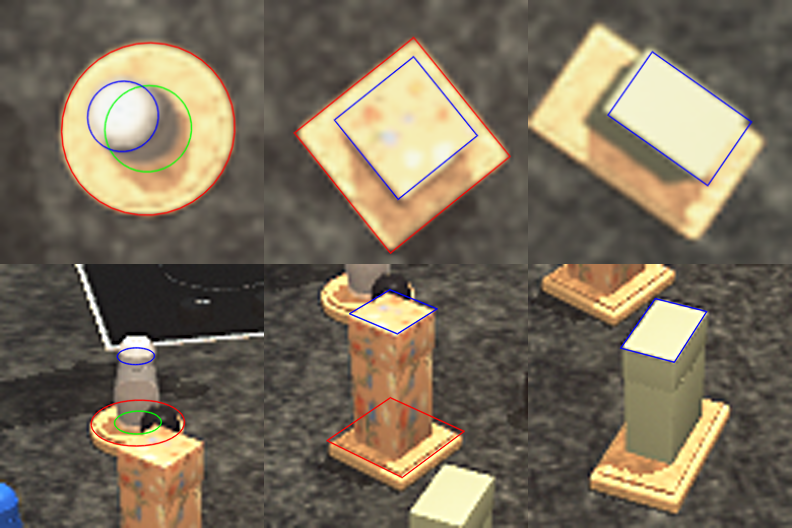

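The check picture shows all three gifts upright, centred and aligned with their bases: mill at (140,125), floral at (405,130), green at (680,120). The bystanders have not moved.

```bash
python3 -c "
from rig import manip
print(manip.finish_job())"
```

```text
the job is handed in; nothing more can be done
None
```

The job is handed in at about 40 s of the 120 s: the last pictures showed the pepper mill on the round base, the floral carton on the square one and the green carton on the oblong one, all upright, centred to within about 2 mm and lined up with their bases, and the candle, vase and honey jar still in place; the hand-in returned no verdict.

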